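# Stand the specimen case on its heavy end

## Robot

A 6-joint arm with a two-finger parallel gripper is mounted at the origin on the work surface. World frame = base frame: x ahead of the robot, y to its left, z up, the work surface at z = 0. Lengths are in m, angles in rad, forces in N, time in s.
With the tool pointing down it reaches from about 0.35 to 0.725 m from the base axis. Payload 6 kg.
Tool frame: the origin (TCP) lies on the centre line of the jaws, within the pads' length; the fingertips stand 8 mm ahead of it and the grasp point (between the pads) lies 11 mm behind it; z points along the fingers, y is the line along which they close (so a half turn about z gives the same grasp; the last joint's range is limited). The gripper opens to 85 mm and grips with 20 to 120 N. Pads are 22 mm wide; open, the fingers measure 114 mm over their backs; the gripper's body (76 mm by 85 mm) begins 54 mm behind the grasp point. The pads swing forward as they close: fully open they stand 13 mm farther back than shut.
Start: joints at [-0.837, 0.04, 0.085, 0, -1.615, -0.334], TCP at [0.234, -0.553, 0.239] pointing down, gripper open.
Joint ranges: [-2.56, 2.56], [-1.29, 2.01], [-1.08, 1.49], [-3.29, 1.98], [-2.81, -0.18], [-2.99, 2.99]. Speed limits (rad/s): [2.57, 2.57, 3.01, 3.14, 3.14, 3.14].

## Interface

Orientations are given as a unit quaternion [x, y, z, w].
In Python, from cell import r gives the robot as it stands.
- The arm moves only by the tool shift_gripper, called after "Call:" as name(argument=value, ...), one argument or row to a line, values as JSON. Schema: {"type":"object","properties":{"offsets":{"type":"array","items":{"type":"object","properties":{"wx":{"type":"number"},"wy":{"type":"number"},"wz":{"type":"number"},"sx":{"type":"number"},"sy":{"type":"number"},"sz":{"type":"number"},"finger_gap":{"type":"number"}},"additionalProperties":false,"required":["finger_gap"]},"minItems":1,"maxItems":20},"force":{"type":"number"},"only":{"type":"string"},"quiet":{"type":"boolean"},"lines":{"type":"string"}},"required":["offsets"],"additionalProperties":false}. offsets is a list of rows, 1 to 20 of them, each an object with the fields wx, wy, wz (a rotation vector in rad), sx, sy, sz (the shift in m), finger_gap (the finger opening in m); a field left out counts as zero (the opening has to be given); each row shifts and turns the commanded pose from where the row before left it, along the tool's axes as they then stand; what a row does not reach is not made up. A row lasts 1/10 s, in which the tool goes at most 0.05 m and 0.15 rad, less where a joint would pass 70% of its speed; a pose out of reach is approached as far as the arm can. The fingers move at their own pace and stop on an object; force is the grip in N (left out, the last holds). Time passes only in rows, so rows that do not move let the fingers close. The tool returns the time, the measured TCP pose, the force, the opening and the grip force at its end. only (a regular expression) keeps the lines of the reply that match it, lines (a string "A,B") keeps lines A to B, and quiet returns only ok. Input that does not fit is refused with a message, and nothing moves.
- r.sense(): the state, without advancing time (a new reading comes with each control period).
- r.grab_frame(name): name is "scene" or "top"; returns (picture, depth): 400x640x3 uint8, red, green, blue; 400x640 float32, m along the optical axis (not along the pixel's ray), 0 where there is no reading.
- r.camera_info(name): a dict with "fx", "fy", "cx", "cy" (pixels), "world_from_camera" (4x4, takes a point from camera to world coordinates). Camera axes: x right, y down, z forward; pixel columns grow to the right and rows downward; lengths in m; the calibration is good to about 2 mm. A picture is of the moment at which its call begins. camera_info takes no time and is no camera call.
- r.job_done(): hands the job in; it is judged then, once.
The state is a dict: "t": time; "joint_positions": joint angles; "qvel": joint speeds; "joint_torque": joint torques, N m; "eef_pos": TCP position; "tcp_rot": TCP orientation; "contact_force": force on the tool from outside, world axes, zero at the start; "ft_torque": the same for the moment, N m; "width": finger opening in m; "grasp_force": force on a finger pad.
Only numpy, scipy, OpenCV 4.12 (cv2) and the standard library are available. Lean on these libraries where they do the work, as an engineer would, in place of code of your own. Each camera call takes 0.05 s, during which the arm holds its last target. There are 200 camera calls.

## Task

A fossil is packed at one end of the closed metal case with the tall swing handle, and nothing outside shows which end. Lift that case by its handle, well clear of the bench, so that its heavier end tips down, then stand it gently upright in the middle of the cork board with the heavier end at the bottom, and let go. Leave the other metal case, the one without a handle, where it is.

Things in the scene. Friction and masses are not known exactly. Their poses are not given: they have to be found in the camera images.
- case: aluminium box with swing handle, 150 mm long (x) x 64 wide (y) x 60 thick (z), 0.5 kg; origin at its centre; lies flat at any heading. One end, +x or -x, is heavy (mass centre 23 off). Handle hinge: along y, mid-length, 20 mm above centre. Held by the handle it hangs 35-50 deg from level, heavy end down; to stand it, rest that end's low edge and swing the handle over it towards the heavy end
- grip (a point): centre of the handle's black grip bar: 14 mm thick, 18 high, 56 long (parallel to case y), 115 mm from the hinge. The handle starts straight up, bar 165 mm over the bench; the slightly stiff hinge turns 100 deg either way and stays where left. Arms run from the bar down outside the case's long sides, 78 mm over all. Case on end, handle up: bar 40 mm above its upper end. z: hinge to bar
- pad: flat square cork board fixed on the bench, 150 x 150 mm and 12 mm thick; origin at the centre of its underside, on the bench, z up
- spare: a second closed aluminium case of the same shape, 150 x 64 x 60 mm, without a handle, lying flat near the others; origin at its centre, x along its length. A bystander

How it is judged:
By the outcome, as a careful person would: the job done as asked, in the order asked, and still so for the second after the job is handed in, with the robot touching nothing.
It also fails if it takes over 51 s, if anything falls off the work surface, if the arm or the gripper's body presses on something with over 40 N, if the wrist force passes 120 N, or if a joint passes its speed limit or range.

## Working session

There is one attempt and no reset: what is moved stays moved. The work goes in short steps, Python scripts to look and compute and a tool call to move; the robot and the scene stay as the last step left them, time stands still between calls to the robot, and variables do not carry over. Pictures are saved under pics/ and viewed, at most 10 in all, crops included, and the job is handed in when it is done.

```bash
ls; mkdir -p pics
```

Run:
```python
from cell import r
import cv2,numpy as np
for n in("scene","top"):
    p,d=r.grab_frame(n); cv2.imwrite(f"pics/{n}0.png",p[:,:,::-1]); np.save(f"pics/{n}0d.npy",d); print(n,r.camera_info(n))
print(r.sense())
```

```text
cell.py
pics
scene {'fx': 442.484909345328, 'fy': 442.484909345328, 'cx': 318.05496192275103, 'cy': 197.12423419574444, 'world_from_camera': array([[ 0.3034392 ,  0.73929656, -0.60113663,  1.19296106],
       [ 0.95283138, -0.2313993 ,  0.19638411, -0.22636949],
       [ 0.0060835 , -0.63237248, -0.77464058,  0.96616993],
       [ 0.        ,  0.        ,  0.        ,  1.        ]])}
top {'fx': 384.28356577386415, 'fy': 384.28356577386415, 'cx': 314.8206159916934, 'cy': 202.86053662701835, 'world_from_camera': array([[-0.02298134, -0.98506802,  0.17062489,  0.4154029 ],
       [-0.99969653,  0.02415775,  0.00482143,  0.00554071],
       [-0.00887135, -0.17046231, -0.98532426,  0.90421009],
       [ 0.        ,  0.        ,  0.        ,  1.        ]])}
{'t': 0.1, 'joint_positions': array([-8.37301521e-01,  4.07622455e-02,  8.39213560e-02, -4.08599521e-04,
       -1.61549235e+00, -3.33699631e-01]), 'qvel': array([-0.0007658 , -0.00202065,  0.0033542 ,  0.0011027 , -0.00068385,
        0.00264946]), 'joint_torque': array([-4.04710503e-03, -3.69344044e+01,  3.48281944e+01,  6.95176810e+00,
       -4.53318164e-03,  9.74108133e-06]), 'eef_pos': array([ 0.23350033, -0.55239968,  0.23837858]), 'tcp_rot': array([-1.98577688e-01,  9.80084828e-01,  7.65440103e-04, -2.15133179e-04]), 'contact_force': array([-0.20514196, -0.31585744,  0.27607065]), 'ft_torque': array([-0.01108341, -0.01112146,  0.01097546]), 'grasp_force': 0.0, 'width': 0.08542578025480328}
```

View pics/scene0.png

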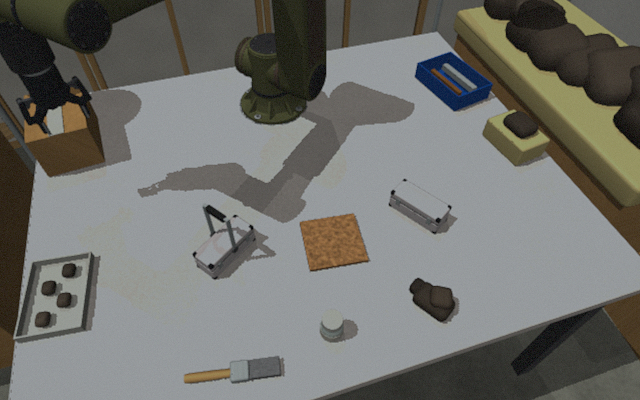

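View pics/top0.png

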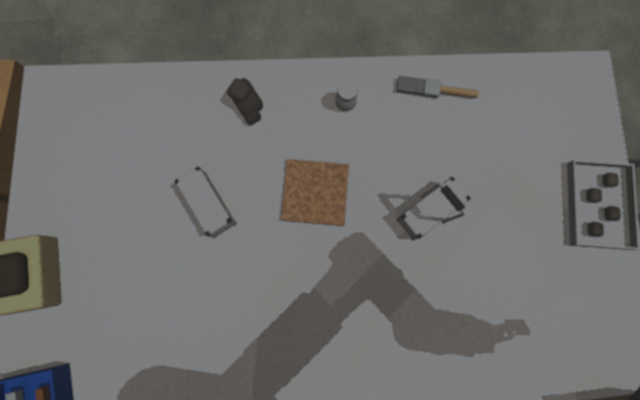

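The scene view shows the handled case near (225,245) with its black grip near (217,213), the cork board at (334,241) and the spare at (420,204). In the top view the grip is at (453,198), the handled case at (433,208) and the cork at (315,192).

Create h.py:
```python
from cell import r
import cv2,numpy as np
from scipy.spatial.transform import Rotation as R
def cloud(n,save=None):
    p,d=r.grab_frame(n)
    if save: cv2.imwrite(f"pics/{save}.png",p[:,:,::-1])
    return pts(n,d),p
def pts(n,d):
    c=r.camera_info(n);v,u=np.indices(d.shape)
    q=np.stack([(u-c["cx"])/c["fx"]*d,(v-c["cy"])/c["fy"]*d,d],-1)
    T=c["world_from_camera"];q=q@T[:3,:3].T+T[:3,3];q[d==0]=np.nan
    return q
def rect(P):
    (c,s,a)=cv2.minAreaRect((P[:,:2]*1000).astype(np.float32));return np.round(c,1),np.round(s,1),round(a,1)
```

Run:
```python
from h import *
for n in("top","scene"):
    q=pts(n,np.load(f"pics/{n}0d.npy"));p=cv2.imread(f"pics/{n}0.png")
    v,u=np.indices(q.shape[:2])
    def box(u0,u1,v0,v1):return (u>=u0)&(u<=u1)&(v>=v0)&(v<=v1)
    bs={"top":dict(case=(385,485,165,250),pad=(270,360,150,235),spare=(165,245,160,245)),"scene":dict(case=(185,265,195,285),pad=(290,375,205,275),spare=(380,460,172,238))}[n]
    for k,b in bs.items():
        m=box(*b);z=q[...,2]
        if k=="pad": s=m&(z>.006)&(z<.02)&(p[...,2].astype(int)-p[...,0]>30)
        else: s=m&(z>.052)&(z<.068)
        P=q[s];print(n,k,len(P),rect(P),np.median(P[:,2]),P[:,:2].mean(0))
        if k=="case":
            s=m&(z>.145)&(z<.19);P=q[s];print(n,"grip",len(P),rect(P),P.mean(0),P.min(0),P.max(0))
            s=m&(z>.09)&(z<.145);print("arms",len(q[s]),q[s].mean(0) if s.any() else 0)
```

```text
top case 1697 (array([ 547.2, -257.7]), array([ 78.6, 150.6]), 35.0) 0.06004110892942438 [ 0.54227963 -0.25064962]
top grip 351 (array([ 546.9, -257.8]), array([78.1, 15.3]), 37.4) [ 0.54533847 -0.25671311  0.17054154] [ 0.5129538  -0.28353698  0.1453252 ] [ 0.58000732 -0.23111901  0.17728483]
arms 53 [ 0.5403968  -0.2585061   0.11834694]
top pad 3756 (array([597.4,   9.4]), array([147.9, 147. ]), 83.8) 0.012085093167007843 [0.59612559 0.00943943]
top spare 1890 (array([574.4, 262.3]), array([150.1,  64.3]), 31.2) 0.05977368012592282 [0.57310195 0.26097793]
scene case 1306 (array([ 548., -258.]), array([ 79.8, 151. ]), 35.2) 0.058038338265516576 [ 0.55336549 -0.26234593]
scene grip 249 (array([ 548.2, -259. ]), array([81. , 14.7]), 36.0) [ 0.55240642 -0.25742329  0.1672009 ] [ 0.51643239 -0.28538936  0.14500061] [ 0.58395121 -0.23204166  0.17716195]
arms 122 [ 0.54997783 -0.25784895  0.11767501]
scene pad 2782 (array([598.8,   9.1]), array([149.7, 153.7]), 83.7) 0.010107036658026203 [0.60255164 0.00770958]
scene spare 1107 (array([576. , 261.2]), array([151.4,  67.2]), 31.2) 0.05768568586765932 [0.57946889 0.26126115]
```

Add to h.py:
```python
def go(target,yaw=None):
    s=r.sense();M=R.from_quat(s["tcp_rot"])
    print("tool d",np.round(M.inv().apply(np.array(target)-s["eef_pos"]),4),"tcp",np.round(s["eef_pos"],4),"y-heading",np.round(np.degrees(np.arctan2(*M.as_matrix()[[1,0],1])),2),"z",np.round(M.as_matrix()[:,2],3),"F",np.round(s["contact_force"],1),"t",s["t"])
```

```text
(no output)
```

Call:
shift_gripper(
  offsets=[
    {"wz": -0.11, "finger_gap": 0.085},
    {"wz": -0.11, "finger_gap": 0.085},
    {"finger_gap": 0.085},
    {"finger_gap": 0.085},
  ],
)

```text
t: 0.5
eef_pos: [0.2335, -0.5526, 0.2389]
tcp_rot: [-0.304, 0.953, 0.0, -0.0]
contact_force: [0.9, -0.3, 0.1]
width: 0.0852
grasp_force: 0.0
```

```bash
python3 -c "
from h import *
go([.5475,-.258,.235])"
```

```text
tool d [-0.4265  0.0586  0.004 ] tcp [ 0.2335 -0.5526  0.2389] y-heading 125.35 z [-0.     0.001 -1.   ] F [ 0.9 -0.3  0.1] t 0.5
```

Call:
shift_gripper(
  offsets=[
    {"sx": -0.015, "sy": 0.002, "finger_gap": 0.085},
    {"sx": -0.03, "sy": 0.004, "finger_gap": 0.085},
    {"sx": -0.04, "sy": 0.006, "finger_gap": 0.085},
    {"sx": -0.04, "sy": 0.006, "finger_gap": 0.085},
    {"sx": -0.04, "sy": 0.006, "finger_gap": 0.085},
    {"sx": -0.04, "sy": 0.006, "finger_gap": 0.085},
    {"sx": -0.04, "sy": 0.006, "finger_gap": 0.085},
    {"sx": -0.04, "sy": 0.006, "finger_gap": 0.085},
    {"sx": -0.04, "sy": 0.006, "finger_gap": 0.085},
    {"sx": -0.04, "sy": 0.006, "finger_gap": 0.085},
    {"sx": -0.035, "sy": 0.0046, "finger_gap": 0.085},
    {"sx": -0.0265, "finger_gap": 0.085},
    {"finger_gap": 0.085},
    {"finger_gap": 0.085},
  ],
)

```text
t: 1.9
eef_pos: [0.547, -0.2562, 0.2389]
tcp_rot: [-0.305, 0.952, 0.0, -0.0]
contact_force: [-0.4, -0.4, -0.0]
width: 0.0851
grasp_force: 0.0
```

```bash
python3 -c "
from h import *
go([.5475,-.258,.155])"
```

```text
tool d [ 0.0006 -0.0018  0.0839] tcp [ 0.547  -0.2562  0.2389] y-heading 125.52 z [-0.001  0.    -1.   ] F [-0.4 -0.4 -0. ] t 1.9
```

Call:
shift_gripper(
  offsets=[
    {"sx": 0.0006, "sy": -0.0018, "sz": 0.01, "finger_gap": 0.085},
    {"sz": 0.02, "finger_gap": 0.085},
    {"sz": 0.02, "finger_gap": 0.085},
    {"sz": 0.02, "finger_gap": 0.085},
    {"sz": 0.0139, "finger_gap": 0.085},
    {"finger_gap": 0.085},
    {"finger_gap": 0.04},
    {"finger_gap": 0.025},
    {"finger_gap": 0.018},
    {"finger_gap": 0.01},
    {"finger_gap": 0},
    {"finger_gap": 0},
    {"finger_gap": 0},
    {"finger_gap": 0},
    {"finger_gap": 0},
  ],
  force=60,
)

```text
t: 3.4
eef_pos: [0.5474, -0.259, 0.1559]
tcp_rot: [-0.305, 0.952, -0.0, 0.0]
contact_force: [-0.6, 1.7, 4.4]
width: 0.0131
grasp_force: 60.3
```

```bash
python3 -c "
from h import *
go([.5475,-.258,.355])
cloud('scene','grasp')"
```

```text
tool d [-0.0008  0.0007 -0.1991] tcp [ 0.5474 -0.259   0.1559] y-heading 125.52 z [ 0.001 -0.    -1.   ] F [-0.6  1.7  4.4] t 3.4
```

Gripped (width 13 mm, 60 N). Now I lift slowly by about 0.2 m.

Call:
shift_gripper(
  offsets=[
    {"sz": -0.003, "finger_gap": 0},
    {"sz": -0.006, "finger_gap": 0},
    {"sz": -0.012, "finger_gap": 0},
    {"sz": -0.018, "finger_gap": 0},
    {"sz": -0.02, "finger_gap": 0},
    {"sz": -0.02, "finger_gap": 0},
    {"sz": -0.02, "finger_gap": 0},
    {"sz": -0.02, "finger_gap": 0},
    {"sz": -0.02, "finger_gap": 0},
    {"sz": -0.02, "finger_gap": 0},
    {"sz": -0.018, "finger_gap": 0},
    {"sz": -0.012, "finger_gap": 0},
    {"sz": -0.006, "finger_gap": 0},
    {"sz": -0.004, "finger_gap": 0},
    {"finger_gap": 0},
    {"finger_gap": 0},
    {"finger_gap": 0},
    {"finger_gap": 0},
    {"finger_gap": 0},
    {"finger_gap": 0},
  ],
)

```text
t: 5.45
eef_pos: [0.5472, -0.259, 0.3543]
tcp_rot: [-0.305, 0.952, 0.0, -0.0]
contact_force: [0.6, -0.4, -5.0]
width: 0.0129
grasp_force: 59.1
```

```bash
python3 -c "
from h import *
go([.5475,-.258,.355])
q,p=cloud('scene','lift')
s=r.sense();M=R.from_quat(s['tcp_rot']).as_matrix();e=s['eef_pos']
rel=(q-e)@M   # tool axes
m=(abs(rel[...,0])<.06)&(abs(rel[...,1])<.13)&(rel[...,2]>.02)&(rel[...,2]<.25)&(q[...,2]>.02)
P=rel[m];print(len(P))
for lo in range(-100,100,20):
    k=P[(P[:,1]*1000>=lo)&(P[:,1]*1000<lo+20)]
    if len(k):print(lo,len(k),np.round(np.percentile(k[:,2],[2,50,98])*1000))
np.save('pics/P.npy',P)
cv2.imwrite('pics/lift_c.png',cv2.resize(p[80:300,100:360,::-1],None,fx=3,fy=2.7))"
```

```text
tool d [-0.0008  0.0007 -0.0007] tcp [ 0.5472 -0.259   0.3543] y-heading 125.51 z [-0.  0. -1.] F [ 0.6 -0.4 -5. ] t 5.45
2495
-100 123 [79. 85. 90.]
-80 434 [ 63.  74. 102.]
-60 522 [ 48.  59. 123.]
-40 332 [ 54.  79. 145.]
-20 468 [ 26.  88. 161.]
0 341 [ 29. 108. 185.]
20 176 [115. 135. 180.]
40 99 [135. 146. 163.]
```

View pics/lift_c.png

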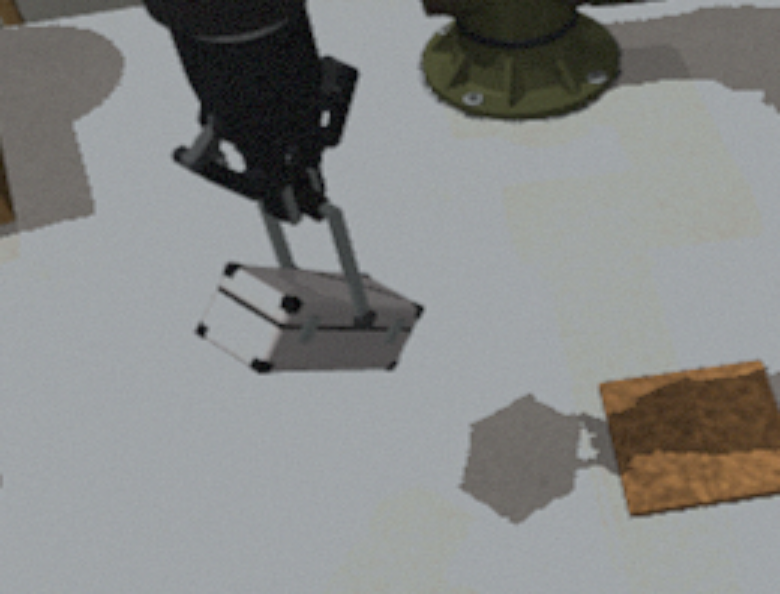

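The heavy end is down on the tool's +y side: in the crop that end's low corner is at (390,368) and the raised end is at (230,270). Next I fit the tilt.

Add to h.py:
```python
def tilt(save=None):
    """outline of case in the tool y-z plane -> rect (mm, deg), from both cameras"""
    s=r.sense();M=R.from_quat(s['tcp_rot']).as_matrix();e=s['eef_pos']
    out=[]
    for n in('scene','top'):
        q,p=cloud(n,save and save+n);rel=(q-e)@M*1000
        m=(abs(rel[...,0])<34)&(abs(rel[...,1])<130)&(rel[...,2]>28)&(rel[...,2]<230)&(q[...,2]>.02)
        m&=~((abs(rel[...,1])<16)&(rel[...,2]<75))
        m=cv2.morphologyEx(m.astype(np.uint8),cv2.MORPH_OPEN,np.ones((3,3)))>0
        P=rel[m];out.append(P);print(n,len(P),rect(P[:,1:]/1000))
    P=np.vstack(out);print('both',rect(P[:,1:]/1000),'low',P[P[:,2].argmax()].round())
    return P
```

```bash
python3 -c "
from h import *
tilt()
th=np.radians(41);h=np.array([np.cos(np.radians(125.5)),np.sin(np.radians(125.5)),0])
for d in (35,38,41,44,47):
    th=np.radians(d);c,s=np.cos(th),np.sin(th);a=.075*c-.05*s;b=.075*s+.05*c
    T=np.array([.598,.009,0])-h*(.03+a);T[2]=.012+b+.106+.03
    print(d,a,b,T)
go(T)"
```

```text
scene 2126 (array([-14.9, 119.2]), array([153.3,  60.8]), 45.6)
top 161 (array([-45. ,  65.7]), array([82.7, 41.3]), 0.9)
both (array([-13.8, 118.1]), array([153.5,  63.2]), 45.3) low [-33.  19. 189.]
35 0.03275758150412208 0.08397583494077804 [ 0.63444351 -0.04209192  0.23197583]
38 0.028317732754221222 0.08557514832976047 [ 0.63186528 -0.03847737  0.23357515]
41 0.02380026706718253 0.08693990618542666 [ 0.62924197 -0.03479963  0.23493991]
44 0.01921756650244897 0.08806636780135735 [ 0.62658079 -0.03106878  0.23606637]
47 0.014582191923728859 0.0889514456245627 [ 0.62388901 -0.02729505  0.23695145]
tool d [-0.197   0.1441  0.1174] tcp [ 0.5472 -0.259   0.3544] y-heading 125.51 z [-0.  0. -1.] F [-0.6  0.2 -5.2] t 5.6
```

Call:
shift_gripper(
  offsets=[
    {"sx": -0.002, "sy": 0.0014, "finger_gap": 0},
    {"sx": -0.005, "sy": 0.0036, "finger_gap": 0},
    {"sx": -0.009, "sy": 0.0065, "finger_gap": 0},
    {"sx": -0.012, "sy": 0.0086, "finger_gap": 0},
    {"sx": -0.015, "sy": 0.0108, "finger_gap": 0},
    {"sx": -0.016, "sy": 0.0115, "finger_gap": 0},
    {"sx": -0.018, "sy": 0.0129, "finger_gap": 0},
    {"sx": -0.018, "sy": 0.0129, "finger_gap": 0},
    {"sx": -0.018, "sy": 0.0129, "finger_gap": 0},
    {"sx": -0.018, "sy": 0.0129, "finger_gap": 0},
    {"sx": -0.017, "sy": 0.0122, "finger_gap": 0},
    {"sx": -0.015, "sy": 0.0108, "finger_gap": 0},
    {"sx": -0.013, "sy": 0.0094, "finger_gap": 0},
    {"sx": -0.01, "sy": 0.0072, "finger_gap": 0},
    {"sx": -0.007, "sy": 0.005, "finger_gap": 0},
    {"sx": -0.004, "sy": 0.003, "finger_gap": 0},
    {"finger_gap": 0},
    {"finger_gap": 0},
  ],
)

```text
t: 7.4
eef_pos: [0.6253, -0.0299, 0.3545]
tcp_rot: [-0.305, 0.952, -0.0, -0.0]
contact_force: [0.6, -0.6, -5.2]
width: 0.0133
grasp_force: 59.1
```

Call:
shift_gripper(
  offsets=[
    {"sz": 0.004, "finger_gap": 0},
    {"sz": 0.008, "finger_gap": 0},
    {"sz": 0.014, "finger_gap": 0},
    {"sz": 0.016, "finger_gap": 0},
    {"sz": 0.018, "finger_gap": 0},
    {"sz": 0.018, "finger_gap": 0},
    {"sz": 0.016, "finger_gap": 0},
    {"sz": 0.014, "finger_gap": 0},
    {"sz": 0.008, "finger_gap": 0},
    {"sz": 0.004, "finger_gap": 0},
    {"sz": 0.002, "finger_gap": 0},
    {"finger_gap": 0},
    {"finger_gap": 0},
    {"finger_gap": 0},
  ],
)

```text
t: 8.8
eef_pos: [0.6256, -0.0293, 0.2331]
tcp_rot: [-0.305, 0.952, -0.0, 0.001]
contact_force: [-0.3, 0.5, -5.3]
width: 0.0131
grasp_force: 59.1
```

```bash
python3 -c "
from h import *
P=tilt('pre')
go([.6253,-.0293,.2075])"
```

```text
scene 1405 (array([-16.6, 119. ]), array([151.4,  61.3]), 47.6)
top 1636 (array([-13.5, 117.3]), array([151.9,  62.6]), 46.7)
both (array([-14.7, 117.7]), array([152.5,  64.6]), 47.0) low [-32.  10. 190.]
tool d [0.0002 0.0001 0.0253] tcp [ 0.6255 -0.0293  0.2328] y-heading 125.51 z [ 0.001  0.    -1.   ] F [-0.2  0.7 -5.9] t 8.9
```

Call:
shift_gripper(
  offsets=[
    {"sy": 0.001, "sz": 0.003, "finger_gap": 0},
    {"sy": 0.0015, "sz": 0.005, "finger_gap": 0},
    {"sz": 0.005, "finger_gap": 0},
    {"sz": 0.004, "finger_gap": 0},
    {"sz": 0.003, "finger_gap": 0},
    {"sz": 0.002, "finger_gap": 0},
    {"sz": 0.001, "finger_gap": 0},
    {"sz": 0.001, "finger_gap": 0},
    {"sz": 0.001, "finger_gap": 0},
    {"sz": 0.001, "finger_gap": 0},
    {"finger_gap": 0},
    {"finger_gap": 0},
  ],
)

```text
t: 10.1
eef_pos: [0.6241, -0.0274, 0.2069]
tcp_rot: [-0.305, 0.952, -0.0, 0.0]
contact_force: [0.6, -0.5, -2.6]
width: 0.013
grasp_force: 59.4
```

Call:
shift_gripper(
  offsets=[
    {"sz": 0.001, "finger_gap": 0},
    {"finger_gap": 0},
    {"finger_gap": 0},
  ],
)

```text
t: 10.4
eef_pos: [0.6243, -0.0276, 0.2066]
tcp_rot: [-0.305, 0.952, -0.0, 0.001]
contact_force: [-0.3, -1.9, 2.2]
width: 0.013
grasp_force: 60.2
```

```bash
python3 -c "
from h import *
go([.6253,-.0293,.2055])"
```

```text
tool d [ 0.0002 -0.002   0.0011] tcp [ 0.6243 -0.0276  0.2066] y-heading 125.5 z [ 0.002 -0.    -1.   ] F [-0.3 -1.9  2.2] t 10.4
```

Call:
shift_gripper(
  offsets=[
    {"sy": 0.0023, "sz": -0.0004, "finger_gap": 0},
    {"sy": 0.0023, "sz": -0.0003, "finger_gap": 0},
    {"sy": 0.0025, "sz": -0.0002, "finger_gap": 0},
    {"sy": 0.0025, "sz": -0.0002, "finger_gap": 0},
    {"sy": 0.0025, "sz": -0.0001, "finger_gap": 0},
    {"sy": 0.0025, "finger_gap": 0},
    {"sy": 0.0025, "finger_gap": 0},
    {"sy": 0.0025, "sz": 0.0001, "finger_gap": 0},
    {"sy": 0.0025, "sz": 0.0002, "finger_gap": 0},
    {"sy": 0.0025, "sz": 0.0002, "finger_gap": 0},
    {"finger_gap": 0},
    {"finger_gap": 0},
  ],
)

```text
t: 11.6
eef_pos: [0.6095, -0.0066, 0.207]
tcp_rot: [-0.305, 0.952, 0.0, 0.001]
contact_force: [-0.6, 1.1, 5.6]
width: 0.0131
grasp_force: 60.7
```

```bash
python3 -c "
from h import *
P=tilt('mid')
go([.6253,-.0293,.2055])"
```

```text
scene 1128 (array([-19.5, 113. ]), array([152. ,  60.6]), 64.0)
top 1198 (array([-17.3, 113.1]), array([152.8,  63.2]), 64.1)
both (array([-17.8, 113. ]), array([153.5,  64. ]), 64.1) low [-20. -17. 185.]
tool d [ 0.0003 -0.0276  0.0015] tcp [ 0.6095 -0.0067  0.207 ] y-heading 125.54 z [ 0.001  0.001 -1.   ] F [-0.5  1.5  6.6] t 11.7
```

Call:
shift_gripper(
  offsets=[
    {"sy": 0.0028, "sz": -0.0004, "finger_gap": 0},
    {"sy": 0.0025, "sz": 0.0004, "finger_gap": 0},
    {"sy": 0.0025, "sz": 0.0005, "finger_gap": 0},
    {"sy": 0.0025, "sz": 0.0006, "finger_gap": 0},
    {"sy": 0.0025, "sz": 0.0007, "finger_gap": 0},
    {"sy": 0.0025, "sz": 0.0008, "finger_gap": 0},
    {"sy": 0.0025, "sz": 0.0008, "finger_gap": 0},
    {"sy": 0.0025, "sz": 0.0009, "finger_gap": 0},
    {"sy": 0.0025, "sz": 0.001, "finger_gap": 0},
    {"sy": 0.0025, "sz": 0.0011, "finger_gap": 0},
    {"sy": 0.0025, "sz": 0.0012, "finger_gap": 0},
    {"finger_gap": 0},
    {"finger_gap": 0},
  ],
)

```text
t: 13.0
eef_pos: [0.5933, 0.0157, 0.1983]
tcp_rot: [-0.305, 0.952, 0.0, -0.0]
contact_force: [-2.3, 3.5, 4.9]
width: 0.0128
grasp_force: 60.7
```

```bash
python3 -c "
from h import *
P=tilt('mid2')
go([.6253,-.0293,.2055])"
```

```text
scene 1296 (array([-22.5, 104.4]), array([146.1,  57.2]), 83.3)
top 669 (array([-17.8, 105.8]), array([151.2,  60. ]), 82.9)
both (array([-19.4, 105.9]), array([151.1,  63.4]), 83.1) low [-33. -23. 178.]
tool d [ 0.0001 -0.055  -0.0071] tcp [0.5934 0.0155 0.1984] y-heading 125.52 z [-0.  0. -1.] F [-1.7  2.9  5.5] t 13.1
```

Call:
shift_gripper(
  offsets=[
    {"sy": 0.0015, "sz": 0.0007, "finger_gap": 0},
    {"sy": 0.0015, "sz": 0.0008, "finger_gap": 0},
    {"sy": 0.0015, "sz": 0.0008, "finger_gap": 0},
    {"sy": 0.0015, "sz": 0.0008, "finger_gap": 0},
    {"sy": 0.0015, "sz": 0.0008, "finger_gap": 0},
    {"sy": 0.001, "sz": 0.0006, "finger_gap": 0},
    {"sy": 0.0005, "sz": 0.0003, "finger_gap": 0},
    {"finger_gap": 0},
    {"finger_gap": 0},
    {"finger_gap": 0},
  ],
)

```text
t: 14.1
eef_pos: [0.5882, 0.0226, 0.1935]
tcp_rot: [-0.305, 0.952, 0.0, -0.0]
contact_force: [-1.8, 2.8, 2.5]
width: 0.0128
grasp_force: 60.5
```

```bash
python3 -c "
from h import *
P=tilt('end')
go([.6253,-.0293,.2055])
p=cv2.imread('pics/endscene.png');cv2.imwrite('pics/end_c.png',cv2.resize(p[60:300,220:460],None,fx=2.4,fy=2.4))"
```

```text
scene 1285 (array([-23.9, 101.2]), array([144.1,  58.6]), 87.0)
top 466 (array([-17.1, 100.9]), array([146.8,  59. ]), 87.8)
both (array([-19.6, 100.7]), array([145.5,  63.2]), 89.4) low [-32. -25. 173.]
tool d [-0.     -0.0639 -0.012 ] tcp [0.5882 0.0227 0.1935] y-heading 125.51 z [-0.  0. -1.] F [-2.1  4.   2.9] t 14.2
```

View pics/end_c.png

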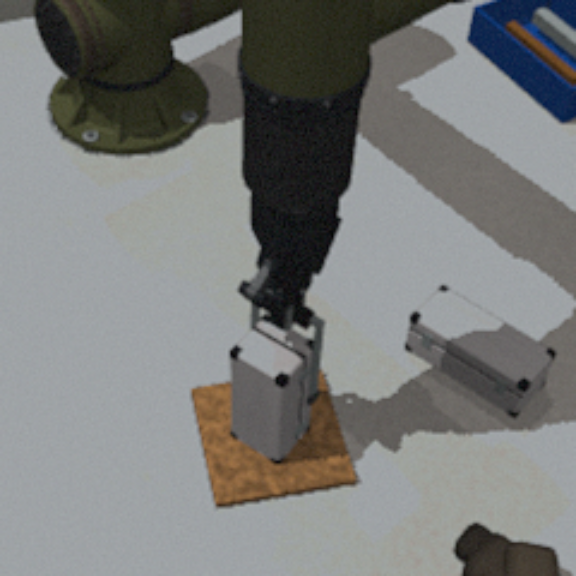

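The case stands on the cork at crop (270,395), about 2° short of upright and still leaning on the handle, so I nudge it the rest of the way.

Call:
shift_gripper(
  offsets=[
    {"sy": 0.001, "sz": 0.0006, "finger_gap": 0},
    {"sy": 0.001, "sz": 0.0006, "finger_gap": 0},
    {"finger_gap": 0},
    {"finger_gap": 0},
    {"finger_gap": 0},
  ],
)

```text
t: 14.7
eef_pos: [0.5872, 0.024, 0.1929]
tcp_rot: [-0.305, 0.952, -0.0, 0.0]
contact_force: [-1.6, 2.4, 5.1]
width: 0.0128
grasp_force: 60.6
```

```bash
python3 -c "
from h import *
P=tilt()
go([.6253,-.0293,.2055])"
```

```text
scene 1324 (array([-23.2,  99.9]), array([143.8,  62.5]), 87.4)
top 448 (array([-18. , 100.4]), array([144.5,  59.2]), 89.0)
both (array([-20.1, 100.5]), array([144.3,  63. ]), 89.6) low [-32. -45. 173.]
tool d [-0.     -0.0655 -0.0125] tcp [0.5872 0.024  0.1929] y-heading 125.5 z [ 0.001 -0.    -1.   ] F [-1.8  1.8  6.3] t 14.8
```

Add to h.py:
```python
def lean():
    q,p=cloud('top');s=r.sense();M=R.from_quat(s['tcp_rot']).as_matrix()
    c=np.array([.598,.009,0]);rel=(q-c)@M
    m=(abs(rel[...,0])<.03)&(rel[...,1]>-.035)&(rel[...,1]<.026)&(q[...,2]>.150)&(q[...,2]<.172)
    m=cv2.erode(m.astype(np.uint8),np.ones((3,3)))>0
    P=rel[m];z=q[m][:,2];A=np.c_[P[:,:2],np.ones(len(P))]
    k=np.linalg.lstsq(A,z,rcond=None)[0];print('lean deg x,y',np.degrees(k[:2]).round(2),'z',k[2].round(4),len(P),'centre',rect(q[m]))
```

```text
(no output)
```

Call:
shift_gripper(
  offsets=[
    {"sy": 0.001, "sz": -0.0005, "finger_gap": 0},
    {"finger_gap": 0},
    {"finger_gap": 0},
  ],
)

```text
t: 15.1
eef_pos: [0.5867, 0.0248, 0.193]
tcp_rot: [-0.305, 0.952, -0.0, 0.0]
contact_force: [1.1, 0.1, 2.2]
width: 0.0129
grasp_force: 60.2
```

```bash
python3 -c "
from h import *
lean();lean()
go([.6253,-.0293,.2055])"
```

```text
lean deg x,y [ 2.16 -1.09] z 0.1612 157 centre (array([584.2,  -3.7]), array([21.5, 51.6]), 44.4)
lean deg x,y [ 0.03 -0.89] z 0.162 148 centre (array([583.8,  -3.8]), array([21.2, 51.5]), 44.8)
tool d [-0.0001 -0.0664 -0.0125] tcp [0.5866 0.0247 0.1929] y-heading 125.5 z [ 0.    -0.001 -1.   ] F [ 0.9 -1.3  2.7] t 15.2
```

Upright and flat: the top is at 0.162 m, the lean is under 1°, the side force is gone and the centre is within 1 mm of the board's middle. Releasing gently.

Call:
shift_gripper(
  offsets=[
    {"sz": -0.0003, "finger_gap": 0},
    {"finger_gap": 0},
    {"finger_gap": 0.016},
    {"finger_gap": 0.018},
    {"finger_gap": 0.022},
    {"finger_gap": 0.028},
    {"finger_gap": 0.036},
    {"finger_gap": 0.044},
    {"finger_gap": 0.05},
    {"finger_gap": 0.05},
    {"finger_gap": 0.05},
    {"finger_gap": 0.05},
  ],
  force=20,
)

```text
t: 16.4
eef_pos: [0.5865, 0.0251, 0.1933]
tcp_rot: [-0.305, 0.952, 0.0, -0.0]
contact_force: [-0.5, 0.0, -0.3]
width: 0.0498
grasp_force: 0.0
```

```bash
python3 -c "
from h import *
lean()
go([.5866,.0247,.29])"
```

```text
lean deg x,y [0.9  0.14] z 0.1618 162 centre (array([585.5,  -2.1]), array([22.9, 50.3]), 38.0)
tool d [ 0.0002 -0.0004 -0.0967] tcp [0.5865 0.0251 0.1933] y-heading 125.51 z [-0.  0. -1.] F [ 0.2  0.2 -0.2] t 16.45
```

Call:
shift_gripper(
  offsets=[
    {"sz": -0.005, "finger_gap": 0.05},
    {"sz": -0.01, "finger_gap": 0.05},
    {"sz": -0.015, "finger_gap": 0.05},
    {"sz": -0.02, "finger_gap": 0.05},
    {"sz": -0.025, "finger_gap": 0.05},
    {"sz": -0.025, "finger_gap": 0.05},
    {"sz": -0.025, "finger_gap": 0.05},
    {"sz": -0.015, "finger_gap": 0.05},
    {"sz": -0.01, "finger_gap": 0.05},
    {"finger_gap": 0.05},
    {"finger_gap": 0.05},
  ],
)

```text
t: 17.55
eef_pos: [0.5864, 0.0253, 0.3429]
tcp_rot: [-0.305, 0.952, 0.0, -0.0]
contact_force: [0.1, -0.3, -1.3]
width: 0.0502
grasp_force: 0.0
```

```bash
python3 -c "
from h import *
lean()
go([.5866,.0247,.29])
q,p=cloud('scene','fin');cv2.imwrite('pics/fin_c.png',cv2.resize(p[100:300,160:460,::-1],None,fx=2.5,fy=2.5))
m=np.zeros(q.shape[:2],bool);m[172:238,380:460]=1;m&=(q[...,2]>.052)&(q[...,2]<.068);print('spare',rect(q[m]))"
```

```text
lean deg x,y [-0.29  0.28] z 0.1622 421 centre (array([599. ,   7.4]), array([53.9, 50. ]), 35.8)
tool d [ 0.     -0.0007  0.0523] tcp [0.5863 0.0252 0.3423] y-heading 125.52 z [-0.002 -0.    -1.   ] F [-0.   0.1 -0. ] t 17.6
spare (array([575.7, 262.3]), array([151.2,  68.9]), 31.3)
```

View pics/fin_c.png

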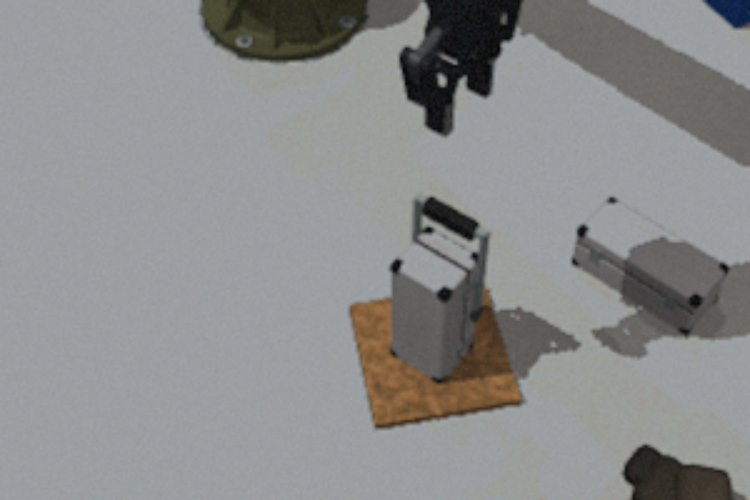

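The case stands upright mid-board at (435,310), with the handle up and the gripper well clear. The spare at (650,265) has not moved.

```bash
python3 -c "
from cell import r
print(r.job_done())"
```

```text
the job is handed in; nothing more can be done
None
```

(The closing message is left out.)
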